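# Tidy the sideboard: remotes, candle and ornaments back where they belong

### The arm

A 6-joint arm with a two-finger parallel gripper is mounted at the origin on the work surface. World frame = base frame: x ahead of the robot, y to its left, z up, the work surface at z = 0. Lengths are in mm, angles in rad, forces in N, time in s.
With the tool pointing down it reaches from about 350 to 875 mm from the base axis. Payload 4.2 kg.
Tool frame: the origin (TCP) lies midway between the tips of the shut fingers; the grasp point (between the pads) lies 19 mm behind it (arm.grasp_offset is the distance from the TCP to the grasp point, in mm); z points along the fingers, y is the direction in which the jaws open and shut (so a half turn about z gives the same grasp; the last joint's range is limited). The gripper opens to 85 mm and grips with 20 to 120 N. Pads are 22 mm wide; open, the fingers measure 114 mm over their backs; the gripper's body (76 mm by 85 mm) begins 54 mm behind the grasp point. The pads swing forward as they close: fully open they stand 13 mm farther back than shut.
Start: joints at [-0.983, 0.385, 0.008, 0, -1.194, -0.259], TCP at [201.832, -591.492, 231.312] pointing down, gripper open.
Joint ranges: [-3.14, 3.14], [-1.21, 2.06], [-1.07, 1.41], [-3.16, 2.05], [-2.99, -0.16], [-3.1, 3.1]. Speed limits (rad/s): [2.79, 2.79, 3.14, 3.14, 3.14, 3.14].

### API

Orientations are given as a unit quaternion [x, y, z, w].
In Python, from bench import arm gives the robot as it stands.
- The arm moves only by the tool move_arm, never from a script. Its argument "moves" is a list of rows, each an object with "gripper": the gripper's target within -1 to 1 (fully open at 1, half-way at 0, shut at -1); "xyz": the shift along the tool's x, y, z in cm, a list of three; "angular": the turn, a rotation vector about the tool's x, y, z in rad, a list of three. In form: [{"gripper": gripper, "xyz": [dx, dy, dz], "angular": [wx, wy, wz]}, ...]. A call has 1 to 10 rows; each row is the pose to reach, as a shift and turn from the pose commanded when the call began, along the tool's axes at that moment; what a row does not reach only later rows make up. A row lasts 1/8 s, in which the tool goes at most 62.5 mm and 10.7 degrees, less where a joint would pass 70% of its speed; a pose out of reach is approached as far as the arm can. A call with a gripper value outside its range is refused whole. The fingers move at their own pace and stop on an object; the grip force is fixed at half the most. Time passes only in rows, so rows that repeat a pose let the fingers close. It gives the time, the measured TCP pose, the force and the opening at its end, in the units of the state.
- arm.read_state(): the state, without advancing time (a new reading comes with each control period).
- arm.get_image(name): name is "scene" or "side" or "wrist"; returns (picture, depth): 400x640x3 uint8, blue, green, red; 400x640 float32, mm along the optical axis (not along the pixel's ray), 0 where there is no reading.
- arm.get_calibration(name): a dict with "camera_matrix" (3x3 intrinsics, pixels), "k1" (the pictures are not rectified: a ray, as slopes to the right and down, at radius r is drawn at 1 + k1 r^2 times it, then the intrinsics apply), "R" (3x3) and "t" (3): a world point X has camera coordinates R X + t. Camera axes: x right, y down, z forward; pixel columns grow to the right and rows downward; lengths in mm; the calibration is good to about 2 mm. A picture is of the moment at which its call begins: read the wrist's pose just before it. get_calibration takes no time and is no camera call; for the wrist camera it gives the pose at the moment of the call.
- arm.job_done(): hands the job in, once; it reports no verdict.
The state is a dict: "clock": time; "joints": joint angles; "joint_vel": joint speeds; "joint_efforts": joint torques, N m; "position": TCP position; "ee_rot": TCP orientation; "contact_force": force on the tool from outside, world axes, zero at the start; "wrist_torque": the same for the moment, N m; "gripper_width": finger opening in mm.
Only numpy, scipy, OpenCV 4.12 (cv2) and the standard library are available. Lean on these libraries where they do the work, as an engineer would, in place of code of your own. Each camera call takes 0.05 s, during which the arm holds its last target. There are 200 camera calls.

### The job

Tidy up the sideboard: lay the two remote controls in the woven tray, each flat on its bottom with neither on top of the other, stand the candle upright on the small dark candle plate inside its rim, and put the sea urchin shell and the pine cone into the metal ornament bowl with the other ornaments. Put each thing down rather than letting it fall, and leave the blue cup where it stands.

Things in the scene. Friction and masses are not known exactly. Their poses are not given: they have to be found in the camera images.
- tv_remote: The television remote control, a long black bar 180 mm long (its x axis), 46 mm wide (y) and 20 mm thick, with many grey buttons on top; about 0.14 kg, loose, lying flat, buttons up. Origin: centre of its underside. z up. Which way round it ends in the tray does not matter.
- stream_remote: The remote of the streaming player, a shorter black bar 126 mm long (x), 38 mm wide (y) and 16 mm thick, with a grey round pad and six small buttons; about 0.08 kg, loose, lying flat, buttons up. Origin: centre of its underside.
- candle: Ivory pillar candle, a cylinder of 56 mm diameter and 58 mm height with a short black wick on top; about 0.13 kg, loose, standing. Origin: centre of its underside, z up along its axis.
- urchin: Sea urchin shell: a round, flattened pinkish-beige dome with rows of small bumps, 56 mm across at its widest (15 mm above its underside) and 34 mm high; about 0.04 kg, loose, resting on its flat underside (34 mm across). Origin: centre of its underside, z up.
- pinecone: Brown pine cone standing on its flat base (32 mm across) with its tip up: 49 mm across at its widest (about 15 mm above the base; its fine scales stand out some 2 mm more to the eye but are not felt by the fingers), 56 mm high, tapering to a point; about 0.03 kg, loose. Origin: centre of its base, z up.
- tray: Open rectangular tray of woven tan seagrass for the remotes, fixed: 216 mm (x) by 202 mm (y) outside, walls 30 mm high and 6 mm thick, flat floor 6 mm above its underside, so 204 by 190 mm inside; a small rope handle at each x end. It has room for both remotes side by side along its x axis, about 45 mm either side of the middle. Origin: centre of its underside.
- bowl: Round aluminium ornament bowl, fixed: 256 mm across the rim, 42 mm high, flaring walls 4 mm thick, flat floor about 190 mm across lying 6 mm above its underside. A dark wooden ball (50 mm) and a turret shell are fixed in its +x half (from x = 38 mm to the wall); the -x half is free. Origin: centre of its underside; its x axis points from the free half to the ornaments.
- candle_plate: Small round dark steel candle plate, fixed: 112 mm across, with a low rim 11 mm high round a flat floor of about 84 mm diameter that lies 5 mm above its underside. Origin: centre of its underside.
- cup: Blue ceramic cup without handle, 64 mm across and 56 mm high, empty, 0.2 kg, standing loose on the sideboard among the things; not to be moved. Origin: centre of its underside.
Things that resemble listed ones, but are neither listed nor needed, are in the scene too. There is more than one size of the candle_plate; the one meant has the size given above. Leave any white look-alike of the tv_remote alone.

How it is judged (in metres and radians):
At the end, for the whole second after the job is handed in: Both remotes flat on the tray floor (within 5 mm and 0.08 rad); candle upright (0.08 rad) on the candle plate floor, within 17 mm of its centre; urchin shell and pine cone in the bowl, within 110 mm of its axis and under 45 mm above its underside; all released and at rest (x of tv_remote in the frame of tray between -0.1 and 0.1 m and y of tv_remote in the frame of tray between -0.1 and 0.1 m and z of tv_remote in the frame of tray between 0 and 0.011 m and angle between each of tv_remote, stream_remote, candle's own z axis and vertical below 0.08 rad and linear speed of each of tv_remote, stream_remote, candle, urchin, pinecone below 0.02 m/s and angular speed of each of tv_remote, stream_remote, candle, urchin, pinecone below 0.2 rad/s and contact force between the fingers and tv_remote below 0.05 N and x of stream_remote in the frame of tray between -0.1 and 0.1 m and y of stream_remote in the frame of tray between -0.1 and 0.1 m and z of stream_remote in the frame of tray between 0 and 0.011 m and contact force between the fingers and stream_remote below 0.05 N and horizontal distance between candle and candle_plate below 0.017 m and z of candle in the frame of candle_plate between 0 and 0.01 m and contact force between the fingers and candle below 0.05 N and horizontal distance between each of urchin, pinecone and bowl below 0.11 m and z of urchin in the frame of bowl between 0 and 0.045 m and contact force between the fingers and urchin below 0.05 N and z of pinecone in the frame of bowl between 0 and 0.045 m and contact force between the fingers and pinecone below 0.05 N); the robot touches nothing.
It fails at once if a thing to be put away is let fall: it moves faster than 0.9 m/s (a fall of some 40 mm) with no finger on it ((linear speed of tv_remote above 0.9 m/s and contact force between the fingers and tv_remote below 0.05 N) or (linear speed of stream_remote above 0.9 m/s and contact force between the fingers and stream_remote below 0.05 N) or (linear speed of candle above 0.9 m/s and contact force between the fingers and candle below 0.05 N) or (linear speed of urchin above 0.9 m/s and contact force between the fingers and urchin below 0.05 N) or (linear speed of pinecone above 0.9 m/s and contact force between the fingers and pinecone below 0.05 N)).
It fails at once if the blue cup is shifted by more than 25 mm or tipped (distance of cup from where it was at the start of the episode above 0.025 m or angle between cup's own z axis and vertical above 0.5 rad).
It also fails if it takes over 136 s, if anything falls off the work surface, if the arm or the gripper's body presses on something with over 40 N, if the wrist force passes 120 N, or if a joint passes its speed limit or range.

## Working session

There is one attempt and no reset: what is moved stays moved. The work goes in short steps, Python scripts to look and compute and a tool call to move; the robot and the scene stay as the last step left them, time stands still between calls to the robot, and variables do not carry over. Pictures are saved under pics/ and viewed, about 12 in all and at most 16, crops included, and the job is handed in when it is done.

Besides the shell and the picture viewer there is one more tool, called in YAML: its name, and indented under it one key for each argument. move_arm: Moves the arm, as the interface text tells. Its arguments: {"type":"object","properties":{"moves":{"type":"array","items":{"type":"object","properties":{"gripper":{"type":"number"},"xyz":{"type":"array","items":{"type":"number"}},"angular":{"type":"array","items":{"type":"number"}}}}}},"required":["moves"]}

```bash
mkdir -p pics; ls; cat > h.py <<'E'
import numpy as np, cv2
from bench import arm
def snap(name):
    c=arm.get_calibration(name); im,d=arm.get_image(name)
    np.savez(f'pics/{name}.npz',im=im,d=d,K=c["camera_matrix"],k1=c["k1"],R=c["R"],t=c["t"]); return im,d
def load(name): return np.load(f'pics/{name}.npz')
def pts(name):
    z=load(name);K=z['K'];d=z['d'];h,w=d.shape
    uv=np.stack(np.meshgrid(np.arange(w),np.arange(h)),-1).reshape(-1,1,2).astype(float)
    n=cv2.undistortPoints(uv,K,np.array([float(z['k1']),0,0,0])).reshape(h,w,2)
    X=np.dstack([n*d[...,None],d])
    return (X-z['t'])@z['R'], z['im'], d   # R^T (X-t)
def ontoplane(name,u,v,zp):
    z=load(name)
    n=cv2.undistortPoints(np.array([[[u,v]]],float),z['K'],np.array([float(z['k1']),0,0,0])).ravel()
    r=z['R'].T@np.array([*n,1]); o=-z['R'].T@z['t']
    return o+r*(zp-o[2])/r[2]
E
python3 - <<'E'
from h import *
for n in ('scene','side','wrist'):
    im,d=snap(n); cv2.imwrite(f'pics/{n}0.png',im)
    z=load(n); print(n,-z['R'].T@z['t'],z['R'][2],z['K'][0,0],z['k1'])
print(arm.read_state())
E
```

```text
pics
scene [1060.34189273 -720.96060893  695.68624694] [-0.50110076  0.64350707 -0.57861617] 363.0290027201263 -0.06860613539412051
side [112.58746826 567.93332485 660.10143529] [ 0.43810384 -0.60845109 -0.66170408] 368.68911254658224 -0.018026597065368914
wrist [ 136.60520059 -613.65305216  373.44866364] [ 0.25988405  0.09004567 -0.9614323 ] 336.3762744813338 -0.024704700460530263
{'clock': 0.15, 'joints': array([-9.83380690e-01,  3.85371018e-01,  6.96885927e-03, -3.30164642e-04,
       -1.19401483e+00, -2.58604485e-01]), 'joint_vel': array([-0.00194269, -0.0033235 ,  0.00368541,  0.00072944,  0.00032916,
        0.00013804]), 'joint_efforts': array([-2.96292746e-04, -3.92677259e+01,  1.88581592e+01,  4.18859079e+00,
       -3.39738421e-03, -4.24723776e-07]), 'position': array([ 201.69872116, -591.10572671,  230.49290035]), 'ee_rot': array([-1.63605853e-01,  9.86525440e-01,  8.01901518e-04, -1.92719936e-04]), 'contact_force': array([-0.63974723, -0.16092854, -0.5378012 ]), 'wrist_torque': array([ 0.00837981,  0.0037431 , -0.05121966]), 'gripper_width': 85.21484799729082}
```

View pics/scene0.png

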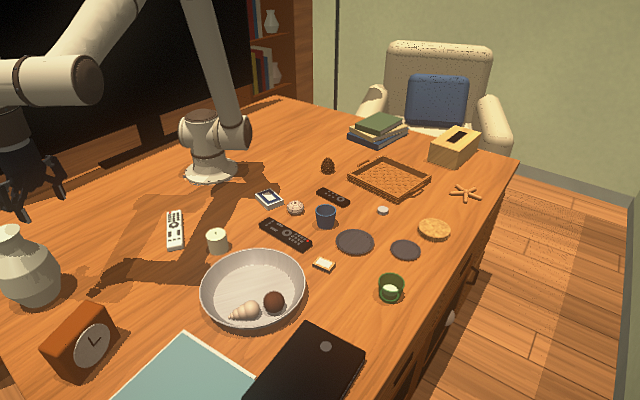

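View pics/side0.png

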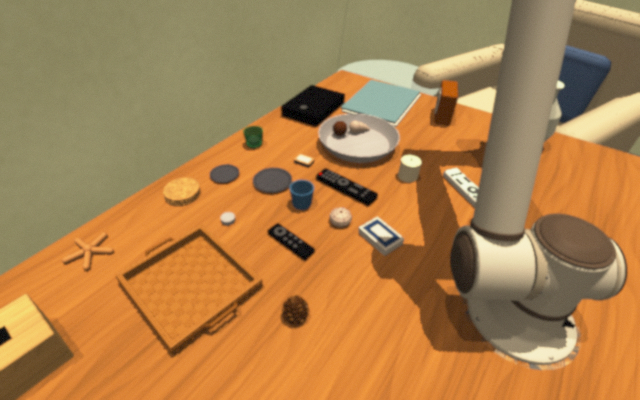

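The scene view shows the tv remote (285,234), stream remote (333,197), candle (217,241), urchin (295,207), pine cone (328,165), cup (326,216), two dark plates (355,242 and 405,249), tray (390,178) and bowl (253,290). The side view shows the same things. Next I'll make a top-down map from depth.

```bash
python3 - <<'E'
from h import *
x0,y0,s=250,-500,1.0  # map: row = (x1-x) , col=(y1-y)
x1,y1=900,600
for n in ('scene','side'):
    P,im,d=pts(n); P=P.reshape(-1,3); c=im.reshape(-1,3); ok=(d.ravel()>0)&(P[:,2]<150)&(P[:,2]>-20)
    # table offset
    sel=ok&(P[:,0]>300)&(P[:,0]<700)&(abs(P[:,1])<350)
    h,b=np.histogram(P[sel,2],bins=np.arange(-15,15,1)); print(n,'table z',b[h.argmax()]+.5)
    lab=[('tv',285,234),('st',333,197),('candle',217,235),('cup',326,212),('pl1',355,242),('pl2',405,249),('urch',295,205),('cone',328,163),('tray',390,180),('bowl',240,285)] if n=='scene' else [('tv',345,187),('st',290,242),('candle',410,165),('cup',302,194),('pl1',272,180),('pl2',225,174),('urch',340,215),('cone',295,310),('tray',190,285),('bowl',350,145)]
    G=P.reshape(*d.shape,3)
    for l,u,v in lab: print(l,G[v,u].round())
# ortho map w/ table homography for each camera (z=0)
for n in ('scene','side'):
    z=load(n); yy,xx=np.meshgrid(np.arange(500,-500,-1.4),np.arange(900,200,-1.4))
    W=np.stack([xx,yy,0*xx+0],-1).reshape(-1,3)
    rv,_=cv2.Rodrigues(z['R']); p,_=cv2.projectPoints(W,rv,z['t'],z['K'],np.array([float(z['k1']),0,0,0]))
    m=p.reshape(*xx.shape,2).astype(np.float32)
    o=cv2.remap(z['im'],m[...,0],m[...,1],cv2.INTER_LINEAR)
    for k in range(-400,500,100):
        cv2.putText(o,str(k),(int((500-k)/1.4),10),0,.35,(255,255,255)); o[:, int((500-k)/1.4)]=o[:, int((500-k)/1.4)]//2+90
    for k in range(300,900,100): o[int((900-k)/1.4)]=o[int((900-k)/1.4)]//2+90; cv2.putText(o,str(k),(0,int((900-k)/1.4)),0,.35,(255,255,255))
    cv2.imwrite(f'pics/{n}_o.png',o)
E
```

```text
scene table z -0.5
tv [ 498. -134.   21.]
st [495. 112.  16.]
candle [ 382. -282.   58.]
cup [533.  19.  26.]
pl1 [669. -26.   5.]
pl2 [797.  36.   3.]
urch [439. -19.  34.]
cone [372. 253.  43.]
tray [589. 339.   7.]
bowl [ 527. -341.    6.]
side table z 0.5
tv [ 477. -110.   21.]
st [478. 130.  16.]
candle [ 362. -257.   58.]
cup [560. -27.  11.]
pl1 [668. -29.   6.]
pl2 [795.  29.   5.]
urch [425.  -1.  32.]
cone [351. 275.  43.]
tray [579. 342.   6.]
bowl [ 583. -312.    7.]
```

View pics/scene_o.png

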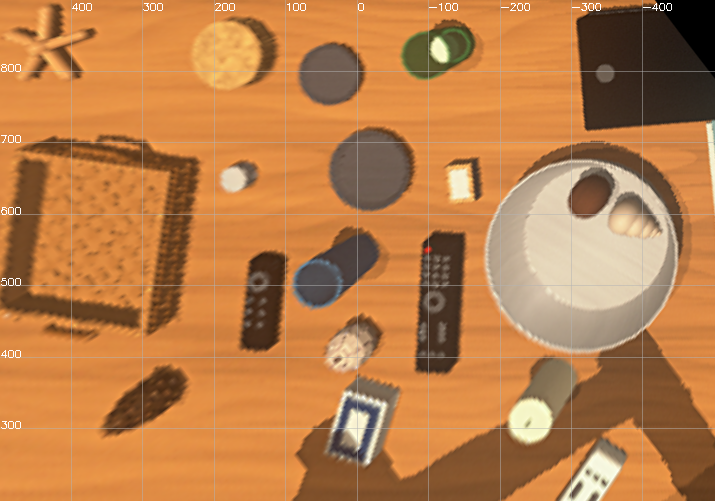

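The map shows everything clearly, and plate 1 near (665,-28) is about 112 mm across, so it is the one meant. Now I'll fit each object from the fused clouds.

```bash
cat > fit.py <<'E'
from h import *
def cloud(n):
    P,im,d=pts(n); return P[(d>0)&(P[...,2]>-10)&(P[...,2]<120)]
def near(C,x,y,r,z0,z1): return C[(np.hypot(C[:,0]-x,C[:,1]-y)<r)&(C[:,2]>z0)&(C[:,2]<z1)]
def rect(C):
    (c,(w,h),a)=cv2.minAreaRect(C[:,:2].astype(np.float32)); b=cv2.boxPoints((c,(w,h),a))
    e=max((b[1]-b[0],b[2]-b[1]),key=np.linalg.norm); return np.round(c,1),np.round(sorted((w,h)),1),round(float(np.degrees(np.arctan2(e[1],e[0]))),1)
def circ(C,):
    from scipy.optimize import least_squares
    f=least_squares(lambda p:np.hypot(C[:,0]-p[0],C[:,1]-p[1])-p[2],[*C[:,:2].mean(0),30],loss='soft_l1').x; return f.round(1)
E
python3 - <<'E'
from fit import *
for n in ('scene','side'):
    C=cloud(n); print(n)
    print('tv',rect(near(C,475,-112,110,17,24))); print('st',rect(near(C,478,130,75,13,20)))
    for l,x,y,h in(('candle',370,-270,58),('cup',540,17,56)):
        q=near(C,x,y,55,h-4,h+4); (c,r)=cv2.minEnclosingCircle(q[:,:2].astype(np.float32)); print(l,np.round(c,1),round(r,1),q[:,:2].mean(0).round(1))
    q=near(C,430,-8,50,29,40);print('urch top',q.mean(0).round(1),len(q))
    q=near(C,362,264,50,46,70);print('cone top',q.mean(0).round(1),len(q),q[:,2].max() if len(q) else 0)
    q=near(C,668,-28,70,8,16); print('plate rim',circ(q),len(q))
    q=near(C,797,35,60,6,16); print('plate2 rim',circ(q),len(q))
    q=near(C,570,345,160,25,36); print('tray rim',rect(q))
    q=near(C,550,-325,150,38,48); print('bowl rim',circ(q[np.hypot(q[:,0]-550,q[:,1]+325)>105]),len(q))
E
```

```text
scene
tv (array([489.3, -77.9]), array([144.1, 179.4]), -3.1)
st (array([486.5, 119.9]), array([ 39.3, 123.5]), -6.2)
candle [ 373.9 -281.1] 28.7 [ 374.3 -282.1]
cup [548.4  -6.4] 32.0 [546.3  -4.8]
urch top [432.6 -12.5  32. ] 71
cone top [362.8 262.1  50.2] 26 56.98686926421363
plate rim [668.2 -28.3  52.8] 154
plate2 rim [798.8  29.8  39.5] 81
tray rim (array([582.2, 340.6]), array([217.4, 254.5]), -9.1)
bowl rim [ 571.3 -337.7  123.9] 736
side
tv (array([486.3, -78. ]), array([139.7, 179.1]), -2.8)
st (array([484.3, 123.1]), array([ 38.9, 123.9]), -6.7)
candle [ 369.2 -278.8] 29.2 [ 369.3 -276. ]
cup [546.8  -3.7] 32.3 [546.8  -5.3]
urch top [427.3  -5.5  32.5] 156
cone top [358.6 267.   51.6] 155 58.20093952997756
plate rim [665.7 -26.2  52.2] 189
plate2 rim [797.5  31.2  39.4] 135
tray rim (array([579.9, 341.5]), array([211.9, 256. ]), -8.9)
bowl rim [ 570.5 -335.6  124.4] 444
```

```bash
python3 - <<'E'
from fit import *
for n in ('scene','side'):
    C=cloud(n); print(n)
    q=near(C,480,-112,110,17,24); q=q[(q[:,1]<-70)&(q[:,1]>-160)]; print('tv',rect(q))
    q=near(C,571,-336.5,85,14,70); 
    for i in range(-80,81,20): print([int(((abs(q[:,0]-571-i)<10)&(abs(q[:,1]+336.5-j)<10)).sum()) for j in range(-80,81,20)])
    q=near(C,580,341,150,25,36); q=q[abs((q[:,0]-581)-.0*q[:,1])<125]; 
    for k in ((540,620),): 
        e=q[(q[:,0]>540)&(q[:,0]<620)]; print('tray y walls', [ (w[:,:2].mean(0)).round(1) for w in (e[e[:,1]>341],e[e[:,1]<341])])
E
```

```text
scene
tv (array([ 486.6, -126.2]), array([ 47.4, 179.4]), -3.1)
[0, 0, 0, 0, 0, 0, 0, 0, 0]
[0, 0, 0, 0, 0, 0, 0, 0, 0]
[0, 0, 0, 0, 0, 0, 0, 0, 0]
[0, 0, 0, 0, 0, 0, 0, 0, 0]
[0, 0, 0, 0, 0, 0, 0, 0, 0]
[20, 13, 0, 0, 0, 0, 0, 0, 0]
[20, 72, 27, 0, 0, 0, 0, 0, 0]
[0, 61, 40, 47, 20, 0, 0, 0, 0]
[0, 0, 10, 66, 38, 7, 0, 0, 0]
tray y walls [array([579. , 440.8]), array([579.8, 238.2])]
side
tv (array([ 484.1, -123.2]), array([ 49.1, 179.1]), -2.8)
[0, 0, 0, 0, 0, 0, 0, 0, 0]
[0, 0, 0, 0, 0, 0, 0, 0, 0]
[0, 0, 0, 0, 0, 0, 0, 0, 0]
[0, 0, 0, 0, 0, 0, 0, 0, 0]
[3, 0, 0, 0, 0, 0, 0, 0, 0]
[15, 42, 22, 0, 0, 0, 0, 0, 0]
[0, 12, 56, 4, 6, 0, 0, 0, 0]
[0, 2, 13, 10, 62, 35, 0, 0, 0]
[0, 0, 0, 2, 19, 32, 0, 0, 0]
tray y walls [array([579.1, 442.2]), array([578.9, 241.4])]
```

move_arm:
  moves:
    - {"gripper":1,"xyz":[0,0,0],"angular":[0,0,0.16]}
    - {"gripper":1,"xyz":[0,0,0],"angular":[0,0,0.329]}
    - {"gripper":1,"xyz":[0,0,0],"angular":[0,0,0.329]}

```text
clock: 0.52
position: [201.8, -591.3, 230.9]
ee_rot: [-0.001, 1.0, 0.0, -0.0]
contact_force: [0.1, -0.4, 0.2]
gripper_width: 85.6
```

move_arm:
  moves:
    - {"gripper":1,"xyz":[-17.0,31.1,10],"angular":[0,0,0]}
    - {"gripper":1,"xyz":[-17.0,31.1,10],"angular":[0,0,0]}
    - {"gripper":1,"xyz":[-17.0,31.1,10],"angular":[0,0,0]}
    - {"gripper":1,"xyz":[-17.0,31.1,10],"angular":[0,0,0]}
    - {"gripper":1,"xyz":[-17.0,31.1,10],"angular":[0,0,0]}
    - {"gripper":1,"xyz":[-17.0,31.1,10],"angular":[0,0,0]}
    - {"gripper":1,"xyz":[-17.0,31.1,10],"angular":[0,0,0]}
    - {"gripper":1,"xyz":[-17.0,31.1,10],"angular":[0,0,0]}

```text
clock: 1.52
position: [372.1, -280.6, 131.5]
ee_rot: [-0.001, 1.0, -0.0, 0.0]
contact_force: [1.0, -0.3, 0.6]
gripper_width: 85.4
```

```bash
python3 - <<'E'
from fit import *
im,d=snap('wrist'); cv2.imwrite('pics/w1.png',im)
C=cloud('wrist')
q=near(C,371,-280,60,53,63); print(len(q),cv2.minEnclosingCircle(q[:,:2].astype(np.float32)) if len(q) else 0, q.mean(0) if len(q) else 0)
print(arm.read_state()['position'])
E
```

```text
4986 ((373.1214294433594, -279.4372863769531), 28.108386993408203) [ 371.62243751 -279.42474297   57.866286  ]
[ 371.91534808 -281.15829892  131.62549058]
```

View pics/w1.png

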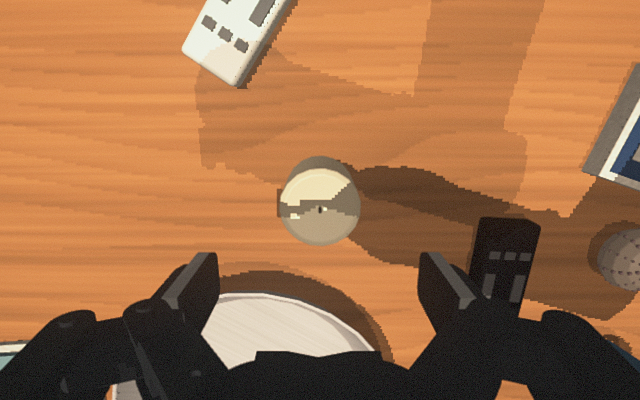

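The wrist view shows the candle at (320,205), midway between the fingers. I'll go down and grip it.

move_arm:
  moves:
    - {"gripper":1,"xyz":[-0.1,0.1,6],"angular":[0,0,0]}
    - {"gripper":1,"xyz":[-0.1,0.1,10],"angular":[0,0,0]}
    - {"gripper":1,"xyz":[-0.1,0.1,10],"angular":[0,0,0]}
    - {"gripper":-1,"xyz":[-0.1,0.1,10],"angular":[0,0,0]}
    - {"gripper":-1,"xyz":[-0.1,0.1,10],"angular":[0,0,0]}
    - {"gripper":-1,"xyz":[-0.1,0.1,10],"angular":[0,0,0]}
    - {"gripper":-1,"xyz":[-0.1,0.1,10],"angular":[0,0,0]}
    - {"gripper":-1,"xyz":[-0.1,0.1,10],"angular":[0,0,0]}

```text
clock: 2.58
position: [374.4, -280.5, 33.8]
ee_rot: [-0.0, 1.0, -0.001, 0.002]
contact_force: [-1.6, -1.5, 5.9]
gripper_width: 54.0
```

move_arm:
  moves:
    - {"gripper":-1,"xyz":[0,0,-5],"angular":[0,0,0]}
    - {"gripper":-1,"xyz":[0,0,-10],"angular":[0,0,0]}
    - {"gripper":-1,"xyz":[-5,4,-10],"angular":[0,0,0]}
    - {"gripper":-1,"xyz":[-29.3,25.3,-10],"angular":[0,0,0]}
    - {"gripper":-1,"xyz":[-29.3,25.3,-10],"angular":[0,0,0]}
    - {"gripper":-1,"xyz":[-29.3,25.3,-10],"angular":[0,0,0]}
    - {"gripper":-1,"xyz":[-29.3,25.3,-10],"angular":[0,0,0]}
    - {"gripper":-1,"xyz":[-29.3,25.3,-10],"angular":[0,0,0]}
    - {"gripper":-1,"xyz":[-29.3,25.3,-10],"angular":[0,0,0]}
    - {"gripper":-1,"xyz":[-29.3,25.3,-10],"angular":[0,0,0]}

```text
clock: 3.82
position: [665.9, -26.0, 131.7]
ee_rot: [-0.0, 1.0, 0.0, 0.0]
contact_force: [-0.3, -0.6, -1.1]
gripper_width: 54.0
```

```bash
python3 - <<'E'
from fit import *
im,d=snap('wrist'); cv2.imwrite('pics/w2.png',im)
s=arm.read_state(); print(s['position'],s['gripper_width'],s['contact_force'])
C=cloud('wrist'); q=near(C,667,-27,70,8,16); q=q[np.hypot(q[:,0]-667,q[:,1]+27)>45]; print(circ(q),len(q))
P,_,d=pts('wrist');P=P[d>0]; q=near(P,*s['position'][:2],45,135,175); print(len(q),np.percentile(q,[1,50,99],axis=0).round(1) if len(q) else 0)
E
```

```text
[665.15703474 -26.92468708 131.72323972] 53.543778042646615 [-0.23907668  0.41737775 -1.43961853]
[669.  -26.8  51.9] 2382
18570 [[637.1 -63.9 138.1]
 [659.4 -26.1 155.7]
 [688.4  11.7 173.8]]
```

View pics/w2.png

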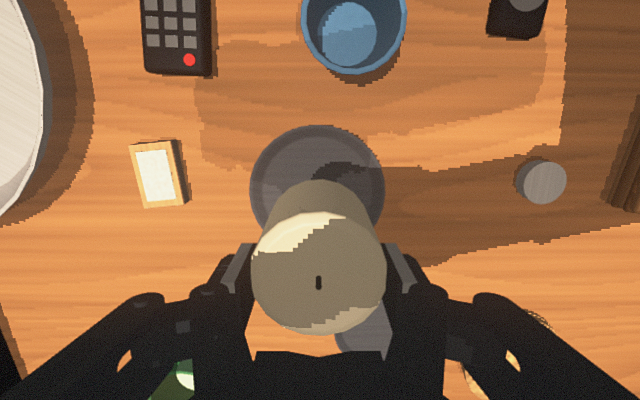

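The candle is held over the plate (rim centre at about (318,185)), so I'll lower it.

move_arm:
  moves:
    - {"gripper":-1,"xyz":[-0.2,0,5],"angular":[0,0,0]}
    - {"gripper":-1,"xyz":[-0.2,0,8],"angular":[0,0,0]}
    - {"gripper":-1,"xyz":[-0.2,0,9],"angular":[0,0,0]}
    - {"gripper":-1,"xyz":[-0.2,0,9.3],"angular":[0,0,0]}
    - {"gripper":-1,"xyz":[-0.2,0,9.3],"angular":[0,0,0]}
    - {"gripper":-1,"xyz":[-0.2,0,9.3],"angular":[0,0,0]}

```text
clock: 4.62
position: [668.8, -26.6, 39.9]
ee_rot: [0.0, 1.0, 0.0, 0.001]
contact_force: [-0.4, 0.3, -0.8]
gripper_width: 54.0
```

move_arm:
  moves:
    - {"gripper":-1,"xyz":[0,0,0.1],"angular":[0,0,0]}
    - {"gripper":-1,"xyz":[0,0,0.2],"angular":[0,0,0]}
    - {"gripper":0.6,"xyz":[0,0,0.2],"angular":[0,0,0]}
    - {"gripper":0.8,"xyz":[0,0,0.2],"angular":[0,0,0]}
    - {"gripper":1,"xyz":[0,0,0.2],"angular":[0,0,0]}
    - {"gripper":1,"xyz":[0,0,0.2],"angular":[0,0,0]}
    - {"gripper":1,"xyz":[0,0,-5],"angular":[0,0,0]}
    - {"gripper":1,"xyz":[0,0,-10],"angular":[0,0,0]}
    - {"gripper":1,"xyz":[0,0,-12],"angular":[0,0,0]}
    - {"gripper":1,"xyz":[0,0,-12],"angular":[0,0,0]}

```text
clock: 5.88
position: [668.9, -26.5, 160.4]
ee_rot: [0.0, 1.0, 0.0, 0.002]
contact_force: [-0.5, 0.4, 0.3]
gripper_width: 85.2
```

```bash
python3 - <<'E'
from fit import *
im,d=snap('wrist')
C=cloud('wrist')
q=near(C,668,-27,60,55,75); print(len(q),cv2.minEnclosingCircle(q[:,:2].astype(np.float32)) if len(q) else 0, q.mean(0) if len(q) else 0)
print(arm.read_state()['position'])
E
```

```text
4214 ((667.5389404296875, -26.199586868286133), 28.002017974853516) [666.08151951 -26.02149451  62.84665523]
[667.7944628  -26.45340966 158.27975921]
```

The candle stands on the plate within 2 mm of its centre. The urchin is next.

move_arm:
  moves:
    - {"gripper":1,"xyz":[23.8,1.8,3],"angular":[0,0,0]}
    - {"gripper":1,"xyz":[23.8,1.8,3],"angular":[0,0,0]}
    - {"gripper":1,"xyz":[23.8,1.8,3],"angular":[0,0,0]}
    - {"gripper":1,"xyz":[23.8,1.8,3],"angular":[0,0,0]}
    - {"gripper":1,"xyz":[23.8,1.8,3],"angular":[0,0,0]}
    - {"gripper":1,"xyz":[23.8,1.8,3],"angular":[0,0,0]}

```text
clock: 6.68
position: [430.3, -8.5, 127.9]
ee_rot: [-0.0, 1.0, -0.0, -0.0]
contact_force: [0.8, 0.5, 0.5]
gripper_width: 85.2
```

```bash
python3 - <<'E'
from fit import *
im,d=snap('wrist'); cv2.imwrite('pics/w3.png',im)
C=cloud('wrist')
for a,b in((10,40),(18,40),(25,40)):
  q=near(C,430,-9,45,a,b); print(len(q),cv2.minEnclosingCircle(q[:,:2].astype(np.float32)), q.mean(0).round(1),q[:,2].max())
print(arm.read_state()['position'])
E
```

```text
3833 ((431.31524658203125, -7.975505352020264), 28.4305362701416) [427.7  -8.2  29.5] 36.6976632710848
3738 ((431.31524658203125, -7.975505352020264), 28.4305362701416) [428.   -8.1  29.8] 36.6976632710848
3222 ((431.3403015136719, -7.978906154632568), 26.310714721679688) [429.5  -8.1  31.1] 36.6976632710848
[430.96898793  -8.33802732 128.04859145]
```

View pics/w3.png

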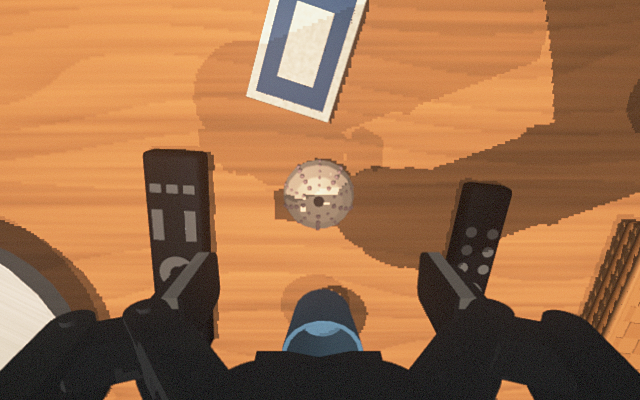

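The urchin at (320,193) is centred between the fingers. I'll descend and grip it.

move_arm:
  moves:
    - {"gripper":1,"xyz":[0,0,6],"angular":[0,0,0]}
    - {"gripper":1,"xyz":[0,0,11],"angular":[0,0,0]}
    - {"gripper":1,"xyz":[0,0,12.6],"angular":[0,0,0]}
    - {"gripper":1,"xyz":[0,0,12.6],"angular":[0,0,0]}
    - {"gripper":0.5,"xyz":[0,0,12.6],"angular":[0,0,0]}
    - {"gripper":-1,"xyz":[0,0,12.6],"angular":[0,0,0]}
    - {"gripper":-1,"xyz":[0,0,12.6],"angular":[0,0,0]}
    - {"gripper":-1,"xyz":[0,0,12.6],"angular":[0,0,0]}
    - {"gripper":-1,"xyz":[0,0,12.6],"angular":[0,0,0]}

```text
clock: 7.85
position: [431.1, -8.3, 4.0]
ee_rot: [-0.0, 1.0, 0.0, 0.002]
contact_force: [-0.4, -0.8, 6.6]
gripper_width: 51.6
```

move_arm:
  moves:
    - {"gripper":-1,"xyz":[0,0,0],"angular":[0,0,0]}
    - {"gripper":-1,"xyz":[0,0,-0.5],"angular":[0,0,0]}
    - {"gripper":-1,"xyz":[0,0,-1],"angular":[0,0,0]}
    - {"gripper":-1,"xyz":[0,0,-1.5],"angular":[0,0,0]}
    - {"gripper":-1,"xyz":[0,0,-1.5],"angular":[0,0,0]}

```text
clock: 8.48
position: [430.3, -8.4, 17.8]
ee_rot: [0.0, 1.0, 0.0, 0.001]
contact_force: [-0.1, -0.0, 0.0]
gripper_width: 51.8
```

```bash
python3 - <<'E'
from fit import *
for n in ('wrist','side'): 
    im,d=snap(n)
    if n=='side': a=cv2.resize(im[150:280,260:420],(800,600),interpolation=2)
    P,_,d=pts(n); P=P[d>0]
    if n=='wrist':
        q=near(P,431,-8,20,20,70); print(np.percentile(q,[1,20,50,80,99],axis=0).round(1))
cv2.imwrite('pics/s4.png',a); s=arm.read_state(); print(s['position'],s['gripper_width'],s['contact_force'])
E
```

```text
[[412.  -26.4  43.1]
 [419.1 -17.5  45.4]
 [427.8  -8.   46.7]
 [437.5   1.5  48. ]
 [448.   10.5  49.4]]
[429.90025156  -8.51968966  17.34398072] 51.59006640050873 [ 0.87719775  0.03672234 -0.67043322]
```

View pics/s4.png

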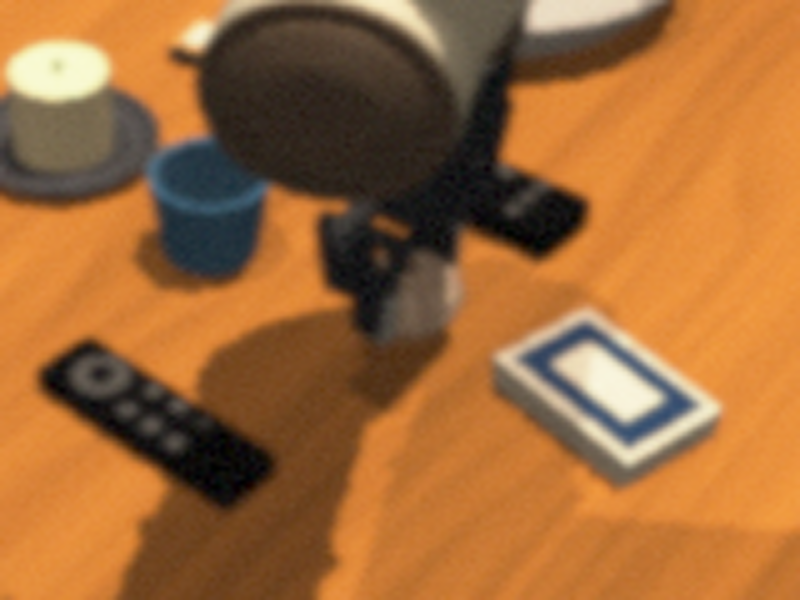

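The urchin (crop 420,295) hangs clear of the table in the fingers. I'll carry it to the bowl.

move_arm:
  moves:
    - {"gripper":-1,"xyz":[0,0,-4],"angular":[0,0,0]}
    - {"gripper":-1,"xyz":[0,0,-8],"angular":[0,0,0]}
    - {"gripper":-1,"xyz":[-1,-2,-10],"angular":[0,0,0]}
    - {"gripper":-1,"xyz":[-3,-6,-10],"angular":[0,0,0]}
    - {"gripper":-1,"xyz":[-5.5,-11,-10],"angular":[0,0,0]}
    - {"gripper":-1,"xyz":[-8,-16,-10],"angular":[0,0,0]}
    - {"gripper":-1,"xyz":[-10.5,-21,-10],"angular":[0,0,0]}
    - {"gripper":-1,"xyz":[-12.5,-26,-10],"angular":[0,0,0]}
    - {"gripper":-1,"xyz":[-13.6,-28.4,-10],"angular":[0,0,0]}
    - {"gripper":-1,"xyz":[-13.6,-28.4,-10],"angular":[0,0,0]}

```text
clock: 9.82
position: [565.7, -294.2, 115.8]
ee_rot: [0.002, 1.0, 0.0, -0.001]
contact_force: [-0.3, 0.2, -0.5]
gripper_width: 51.6
```

```bash
python3 - <<'E'
from fit import *
im,d=snap('wrist'); cv2.imwrite('pics/w5.png',im)
s=arm.read_state(); print(s['position'],s['gripper_width'],s['contact_force'])
P,_,d=pts('wrist'); P=P[d>0]; q=near(P,*s['position'][:2],20,100,200); print(len(q),np.percentile(q,[1,50,99],axis=0).round(1))
E
```

```text
[ 565.23213424 -292.97363194  115.9872791 ] 51.572279909455126 [-0.14617262  0.5850594  -0.39943469]
11013 [[ 546.6 -311.1  140.4]
 [ 556.8 -293.5  145.7]
 [ 582.2 -274.8  199.8]]
```

View pics/w5.png

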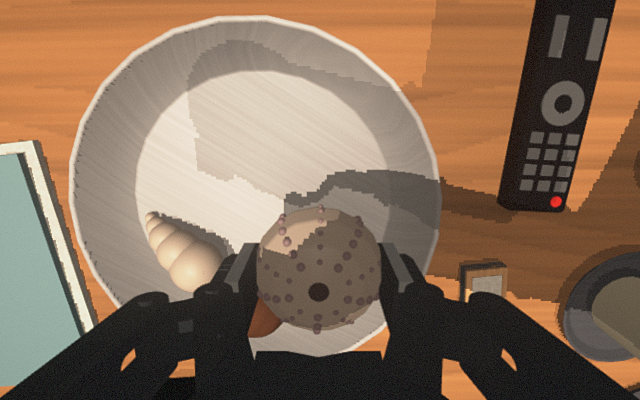

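The urchin is over the bowl, and the ball (265,318) and turret shell (185,260) lie on the +x side. I'll shift a little away from the ball and lower.

move_arm:
  moves:
    - {"gripper":-1,"xyz":[1.6,-0.4,0],"angular":[0,0,0]}
    - {"gripper":-1,"xyz":[1.6,-0.4,4],"angular":[0,0,0]}
    - {"gripper":-1,"xyz":[1.6,-0.4,8],"angular":[0,0,0]}
    - {"gripper":-1,"xyz":[1.6,-0.4,10],"angular":[0,0,0]}
    - {"gripper":-1,"xyz":[1.6,-0.4,10.4],"angular":[0,0,0]}
    - {"gripper":-1,"xyz":[1.6,-0.4,10.5],"angular":[0,0,0]}
    - {"gripper":-1,"xyz":[1.6,-0.4,10.6],"angular":[0,0,0]}

```text
clock: 10.75
position: [550.6, -296.6, 12.8]
ee_rot: [-0.0, 1.0, -0.0, 0.001]
contact_force: [0.0, -0.2, -0.8]
gripper_width: 51.6
```

move_arm:
  moves:
    - {"gripper":-1,"xyz":[0,0,0.1],"angular":[0,0,0]}
    - {"gripper":-1,"xyz":[0,0,0.2],"angular":[0,0,0]}
    - {"gripper":-1,"xyz":[0,0,0.2],"angular":[0,0,0]}

```text
clock: 11.12
position: [550.2, -296.7, 10.1]
ee_rot: [0.0, 1.0, -0.0, 0.0]
contact_force: [-1.5, 0.9, 4.3]
gripper_width: 51.7
```

Contact with the floor (4 N). Release.

move_arm:
  moves:
    - {"gripper":0.45,"xyz":[0,0,-0.1],"angular":[0,0,0]}
    - {"gripper":0.45,"xyz":[0,0,-0.1],"angular":[0,0,0]}
    - {"gripper":0.55,"xyz":[0,0,-0.1],"angular":[0,0,0]}
    - {"gripper":0.55,"xyz":[0,0,-3],"angular":[0,0,0]}
    - {"gripper":0.55,"xyz":[0,0,-8],"angular":[0,0,0]}
    - {"gripper":1,"xyz":[0,0,-14],"angular":[0,0,0]}
    - {"gripper":1,"xyz":[0,0,-14],"angular":[0,0,0]}
    - {"gripper":1,"xyz":[0,0,-14],"angular":[0,0,0]}

```text
clock: 12.12
position: [549.5, -296.3, 149.1]
ee_rot: [0.0, 1.0, 0.0, -0.0]
contact_force: [0.5, 0.3, -0.8]
gripper_width: 85.5
```

```bash
python3 - <<'E'
from fit import *
im,d=snap('wrist'); cv2.imwrite('pics/w6.png',im)
s=arm.read_state(); print(s['position'],s['gripper_width'])
C=cloud('wrist'); q=near(C,550,-297,40,22,60); print(len(q),cv2.minEnclosingCircle(q[:,:2].astype(np.float32)),q.mean(0),q[:,2].max())
E
```

```text
[ 549.01340965 -296.17433668  148.0447321 ] 85.51568805629297
3421 ((550.3103637695312, -296.6141052246094), 28.339109420776367) [ 546.99534076 -296.32224334   35.57859981] 42.766339390385504
```

The urchin is in the bowl at (550,-297). Next the tv remote.

move_arm:
  moves:
    - {"gripper":1,"xyz":[6.4,17.2,2],"angular":[0,0,0.052]}
    - {"gripper":1,"xyz":[6.4,17.2,2],"angular":[0,0,0.052]}
    - {"gripper":1,"xyz":[6.4,17.2,2],"angular":[0,0,0.052]}
    - {"gripper":1,"xyz":[6.4,17.2,2],"angular":[0,0,0.052]}
    - {"gripper":1,"xyz":[6.4,17.2,8],"angular":[0,0,0.052]}
    - {"gripper":1,"xyz":[6.4,17.2,11],"angular":[0,0,0.052]}
    - {"gripper":1,"xyz":[6.4,17.2,11],"angular":[0,0,0.052]}

```text
clock: 13.05
position: [483.8, -125.3, 36.4]
ee_rot: [0.027, 1.0, -0.0, -0.004]
contact_force: [1.0, 0.1, 1.1]
gripper_width: 85.3
```

```bash
python3 - <<'E'
from fit import *
im,d=snap('wrist'); cv2.imwrite('pics/w7.png',im)
s=arm.read_state(); print(s['position'],s['ee_rot'])
C=cloud('wrist'); q=near(C,485,-125,105,16,25); q=q[abs(q[:,1]+125)<45];print(len(q),rect(q))
E
```

```text
[ 485.51040494 -125.23968818   38.15793612] [ 2.62834402e-02  9.99653083e-01 -3.50978882e-04 -1.66488082e-03]
26132 (array([ 475.4, -123.9]), array([ 46.2, 156.5]), -3.2)
```

View pics/w7.png

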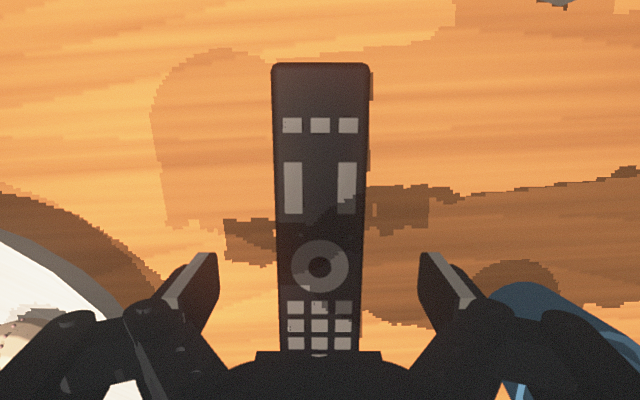

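The remote runs from (320,65) downward between the fingers and is aligned. Grip.

move_arm:
  moves:
    - {"gripper":1,"xyz":[0,0.1,3],"angular":[0,0,0]}
    - {"gripper":1,"xyz":[0,0.1,3.8],"angular":[0,0,0]}
    - {"gripper":0.5,"xyz":[0,0.1,3.8],"angular":[0,0,0]}
    - {"gripper":-1,"xyz":[0,0.1,3.8],"angular":[0,0,0]}
    - {"gripper":-1,"xyz":[0,0.1,3.8],"angular":[0,0,0]}
    - {"gripper":-1,"xyz":[0,0.1,3.8],"angular":[0,0,0]}
    - {"gripper":-1,"xyz":[0,0.1,3.8],"angular":[0,0,0]}
    - {"gripper":-1,"xyz":[0,0.1,3.8],"angular":[0,0,0]}

```text
clock: 14.1
position: [487.2, -123.6, 2.8]
ee_rot: [0.026, 1.0, -0.0, 0.002]
contact_force: [-0.1, 0.2, 6.5]
gripper_width: 44.4
```

move_arm:
  moves:
    - {"gripper":-1,"xyz":[0,0,-3],"angular":[0,0,0]}
    - {"gripper":-1,"xyz":[0,0,-8],"angular":[0,0,0]}
    - {"gripper":-1,"xyz":[0,2,-12],"angular":[0,0,0]}
    - {"gripper":-1,"xyz":[-1,7,-12],"angular":[0,0,0.04]}
    - {"gripper":-1,"xyz":[-2,13,-12],"angular":[0,0,0.08]}
    - {"gripper":-1,"xyz":[-3,19,-12],"angular":[0,0,0.105]}
    - {"gripper":-1,"xyz":[-4,25,-12],"angular":[0,0,0.105]}
    - {"gripper":-1,"xyz":[-5,31,-12],"angular":[0,0,0.105]}
    - {"gripper":-1,"xyz":[-6,37,-12],"angular":[0,0,0.105]}
    - {"gripper":-1,"xyz":[-6.6,42.5,-12],"angular":[0,0,0.105]}

```text
clock: 15.35
position: [573.9, 299.5, 121.3]
ee_rot: [0.078, 0.997, 0.0, -0.0]
contact_force: [0.4, 0.1, -1.1]
gripper_width: 44.8
```

move_arm:
  moves:
    - {"gripper":-1,"xyz":[0,0,0],"angular":[0,0,0]}
    - {"gripper":-1,"xyz":[0,0,0],"angular":[0,0,0]}

```text
clock: 15.6
position: [573.3, 297.0, 120.8]
ee_rot: [0.078, 0.997, -0.0, -0.001]
contact_force: [0.8, -0.2, -1.5]
gripper_width: 44.6
```

```bash
python3 - <<'E'
from fit import *
im,d=snap('wrist'); cv2.imwrite('pics/w8.png',im)
s=arm.read_state(); print(s['position'],s['ee_rot'],s['gripper_width'],s['contact_force'],s['wrist_torque'])
C,_,d=pts('wrist'); C=C[d>0]; q=near(C,574,297,105,115,150);print(len(q),rect(q[q[:,2]<145]),np.linalg.lstsq(np.c_[q[:,:2]-q[:,:2].mean(0),np.ones(len(q))],q[:,2],rcond=None)[0])
C=cloud('wrist'); q=near(C,580,341,150,25,36); print(len(q),rect(q))
E
```

```text
[573.4558072  296.38964032 121.03622032] [ 7.88419095e-02  9.96886883e-01 -4.06713976e-04 -5.75210105e-04] 44.407020508397544 [-0.29921992 -0.39859931 -1.50796107] [-0.07260857 -0.02922706 -0.01674432]
37316 (array([549.4, 300.7]), array([ 71.9, 131.6]), -8.4) [ 5.28650458e-03 -2.03476877e-03  1.38785264e+02]
13336 (array([581.8, 341.7]), array([210.9, 253.3]), -8.5)
```

View pics/w8.png

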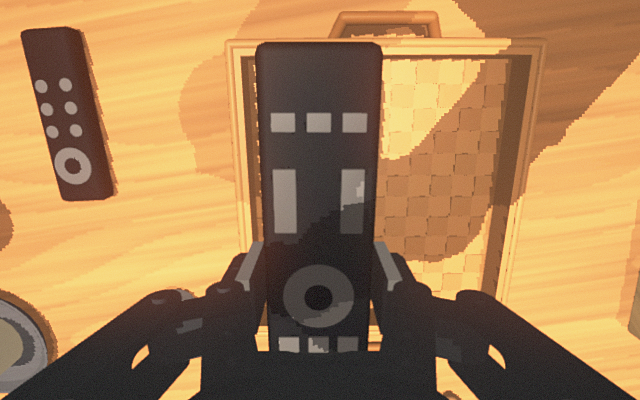

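The remote is held level over the tray, near end at row 43. I'll check how its end sits along the tray.

```bash
python3 - <<'E'
from fit import *
C,_,d=pts('wrist'); C=C[d>0]; a=np.radians(-8.7); ax=np.array([np.cos(a),np.sin(a)]); ay=np.array([-np.sin(a),np.cos(a)])
o=np.array([581,341.5])
q=near(C,560,297,120,134,142); L=(q[:,:2]-o); print('remote x end',np.percentile(L@ax,[.2,1,5]),'y',np.percentile(L@ay,[1,50,99]),'top z',np.median(q[:,2]))
q=near(C,581,341,160,25,36); L=(q[:,:2]-o); x=L@ax;y=L@ay; m=abs(y)<80; print('wall x',np.percentile(x[m],[1,10,50,90]), 'ywalls',np.percentile(y[abs(x)<60],[2,25,75,98]))
q=near(C,600,380,60,0,12); print('floor',np.median(q[:,2]))
E
```

```text
remote x end [-90.51223307 -89.27657833 -85.4174452 ] y [-67.29214148 -44.6908982  -22.01330388] top z 138.65601676564424
wall x [-124.93218614 -122.22863342 -108.00777174 -100.24830661] ywalls [-104.23126456  -98.38264383   99.0165491   103.72711073]
floor 6.8650729136933055
```

Centred at (0,-45) in the tray frame. Lower it.

move_arm:
  moves:
    - {"gripper":-1,"xyz":[0,0,5],"angular":[0,0,0]}
    - {"gripper":-1,"xyz":[0,0,9],"angular":[0,0,0]}
    - {"gripper":-1,"xyz":[0,0,10.7],"angular":[0,0,0]}
    - {"gripper":-1,"xyz":[0,0,10.9],"angular":[0,0,0]}
    - {"gripper":-1,"xyz":[0,0,11.1],"angular":[0,0,0]}
    - {"gripper":-1,"xyz":[0,0,11.2],"angular":[0,0,0]}
    - {"gripper":-1,"xyz":[0,0,11.2],"angular":[0,0,0]}

```text
clock: 16.52
position: [574.4, 297.8, 10.3]
ee_rot: [0.078, 0.997, 0.001, 0.001]
contact_force: [-0.8, -0.3, -0.9]
gripper_width: 44.5
```

move_arm:
  moves:
    - {"gripper":-1,"xyz":[0,0,0.1],"angular":[0,0,0]}
    - {"gripper":-1,"xyz":[0,0,0.15],"angular":[0,0,0]}
    - {"gripper":0.15,"xyz":[0,0,0.1],"angular":[0,0,0]}
    - {"gripper":0.3,"xyz":[0,0,0.1],"angular":[0,0,0]}
    - {"gripper":0.3,"xyz":[0,0,0],"angular":[0,0,0]}
    - {"gripper":0.3,"xyz":[0,0,-2],"angular":[0,0,0]}
    - {"gripper":0.3,"xyz":[0,0,-6],"angular":[0,0,0]}
    - {"gripper":1,"xyz":[0,0,-12],"angular":[0,0,0]}
    - {"gripper":1,"xyz":[0,0,-12],"angular":[0,0,0]}

```text
clock: 17.65
position: [577.1, 299.5, 135.7]
ee_rot: [0.078, 0.997, 0.004, 0.005]
contact_force: [-0.1, -0.3, -0.6]
gripper_width: 85.3
```

```bash
python3 - <<'E'
from fit import *
im,d=snap('wrist'); s=arm.read_state(); print(s['position'],s['gripper_width'])
C=cloud('wrist'); a=np.radians(-8.7); ax=np.array([np.cos(a),np.sin(a)]); ay=np.array([-np.sin(a),np.cos(a)]); L=C[:,:2]-[581,341.5]
q=C[(abs(L@ay+45)<17)&(abs(L@ax+20)<60)]; print(np.linalg.lstsq(np.c_[q[:,:2]-q[:,:2].mean(0),np.ones(len(q))],q[:,2],rcond=None)[0])
E
```

```text
[575.22514117 298.41560693 132.35356242] 85.33446616059898
[ 5.89134162e-03 -1.56769301e-04  2.70515848e+01]
```

The tv remote lies flat with its top at 27 mm. Now the stream remote.

move_arm:
  moves:
    - {"gripper":1,"xyz":[6.0,-18.8,0],"angular":[0,0,-0.044]}
    - {"gripper":1,"xyz":[6.0,-18.8,0],"angular":[0,0,-0.044]}
    - {"gripper":1,"xyz":[6.0,-18.8,0],"angular":[0,0,-0.044]}
    - {"gripper":1,"xyz":[6.0,-18.8,0],"angular":[0,0,-0.044]}
    - {"gripper":1,"xyz":[6.0,-18.8,6],"angular":[0,0,-0.044]}
    - {"gripper":1,"xyz":[6.0,-18.8,9],"angular":[0,0,-0.044]}
    - {"gripper":1,"xyz":[6.0,-18.8,9],"angular":[0,0,-0.044]}

```text
clock: 18.58
position: [483.8, 120.4, 36.6]
ee_rot: [0.057, 0.998, -0.002, -0.003]
contact_force: [-0.9, 0.5, -0.2]
gripper_width: 85.0
```

```bash
python3 - <<'E'
from fit import *
im,d=snap('wrist'); s=arm.read_state(); print(s['position'],s['ee_rot'])
C=cloud('wrist'); q=near(C,485,121,75,12,21); q=q[abs(q[:,1]-121)<35]; print(len(q),rect(q))
E
```

```text
[485.21238356 121.15967227  38.34119136] [ 5.62617500e-02  9.98415056e-01 -9.23953754e-04 -1.06658898e-03]
15270 (array([486.8, 122. ]), array([ 37.9, 125. ]), -6.3)
```

move_arm:
  moves:
    - {"gripper":1,"xyz":[-0.1,0.1,3],"angular":[0,0,0]}
    - {"gripper":1,"xyz":[-0.1,0.1,3.8],"angular":[0,0,0]}
    - {"gripper":0.3,"xyz":[-0.1,0.1,3.8],"angular":[0,0,0]}
    - {"gripper":-1,"xyz":[-0.1,0.1,3.8],"angular":[0,0,0]}
    - {"gripper":-1,"xyz":[-0.1,0.1,3.8],"angular":[0,0,0]}
    - {"gripper":-1,"xyz":[-0.1,0.1,3.8],"angular":[0,0,0]}
    - {"gripper":-1,"xyz":[-0.1,0.1,3.8],"angular":[0,0,0]}
    - {"gripper":-1,"xyz":[-0.1,0.1,3.8],"angular":[0,0,0]}

```text
clock: 19.62
position: [487.4, 122.6, 2.7]
ee_rot: [0.056, 0.998, 0.001, 0.001]
contact_force: [-2.3, 1.1, 6.1]
gripper_width: 36.5
```

move_arm:
  moves:
    - {"gripper":-1,"xyz":[0,0,-3],"angular":[0,0,0]}
    - {"gripper":-1,"xyz":[0,0,-8],"angular":[0,0,0]}
    - {"gripper":-1,"xyz":[-0.5,2,-12],"angular":[0,0,0]}
    - {"gripper":-1,"xyz":[-2,7,-12],"angular":[0,0,0.04]}
    - {"gripper":-1,"xyz":[-3.5,13,-12],"angular":[0,0,0.04]}
    - {"gripper":-1,"xyz":[-5,19,-12],"angular":[0,0,0.04]}
    - {"gripper":-1,"xyz":[-6.5,25,-12],"angular":[0,0,0.04]}
    - {"gripper":-1,"xyz":[-7.1,27.3,-12],"angular":[0,0,0.04]}
    - {"gripper":-1,"xyz":[-7.1,27.3,-12],"angular":[0,0,0.04]}
    - {"gripper":-1,"xyz":[-7.1,27.3,-12],"angular":[0,0,0.04]}

```text
clock: 20.88
position: [587.3, 384.3, 121.0]
ee_rot: [0.077, 0.997, -0.0, -0.001]
contact_force: [0.1, -0.3, -1.1]
gripper_width: 36.4
```

```bash
python3 - <<'E'
from fit import *
im,d=snap('wrist'); cv2.imwrite('pics/w9.png',im)
s=arm.read_state(); print(s['position'],s['gripper_width'],s['contact_force'])
C,_,d=pts('wrist'); C=C[d>0]; a=np.radians(-8.7); ax=np.array([np.cos(a),np.sin(a)]); ay=np.array([-np.sin(a),np.cos(a)])
q=near(C,570,387,90,125,142); L=(q[:,:2]-[581,341.5]); print('x end',np.percentile(L@ax,[.2,1,5]),'y',np.percentile(L@ay,[1,50,99]),'top z',np.median(q[:,2]))
q=q[abs(q[:,2]-np.median(q[:,2]))<3];print(np.linalg.lstsq(np.c_[q[:,:2]-q[:,:2].mean(0),np.ones(len(q))],q[:,2],rcond=None)[0])
E
```

```text
[587.38698266 384.03148003 121.32954088] 36.228652076925464 [ 0.62556514  0.41376327 -0.65087   ]
x end [-63.15655852 -62.44327372 -58.95308332] y [20.3058184  43.4523882  66.41587147] top z 134.7967876283515
[ 6.45508117e-03 -2.37120117e-03  1.34792509e+02]
```

View pics/w9.png

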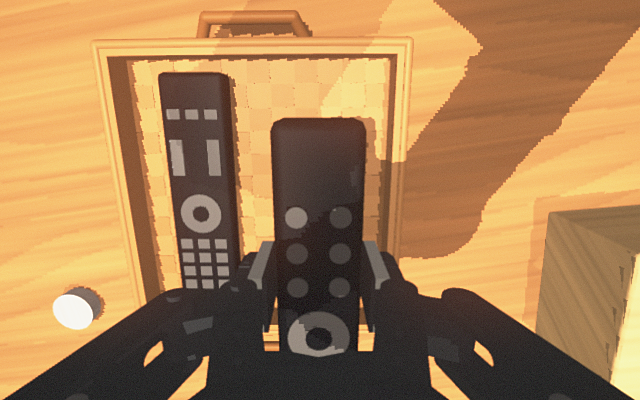

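The tv remote lies in the tray (centre about (200,215)), with the stream remote held level beside it. Lower and release.

move_arm:
  moves:
    - {"gripper":-1,"xyz":[0,0.1,5],"angular":[0,0,0]}
    - {"gripper":-1,"xyz":[0,0.1,9],"angular":[0,0,0]}
    - {"gripper":-1,"xyz":[0,0.1,10.7],"angular":[0,0,0]}
    - {"gripper":-1,"xyz":[0,0.1,11],"angular":[0,0,0]}
    - {"gripper":-1,"xyz":[0,0.1,11.2],"angular":[0,0,0]}
    - {"gripper":-1,"xyz":[0,0.1,11.3],"angular":[0,0,0]}
    - {"gripper":-1,"xyz":[0,0.1,11.3],"angular":[0,0,0]}

```text
clock: 21.8
position: [588.4, 386.7, 9.4]
ee_rot: [0.076, 0.997, 0.001, 0.001]
contact_force: [-0.3, -0.0, -0.4]
gripper_width: 36.6
```

move_arm:
  moves:
    - {"gripper":-1,"xyz":[0,0,0],"angular":[0,0,0]}
    - {"gripper":-1,"xyz":[0,0,0.1],"angular":[0,0,0]}
    - {"gripper":0,"xyz":[0,0,0],"angular":[0,0,0]}
    - {"gripper":0.15,"xyz":[0,0,0],"angular":[0,0,0]}
    - {"gripper":0.15,"xyz":[0,0,0],"angular":[0,0,0]}
    - {"gripper":0.15,"xyz":[0,0,-2],"angular":[0,0,0]}
    - {"gripper":0.15,"xyz":[0,0,-6],"angular":[0,0,0]}
    - {"gripper":1,"xyz":[0,0,-12],"angular":[0,0,0]}
    - {"gripper":1,"xyz":[0,0,-12],"angular":[0,0,0]}
    - {"gripper":1,"xyz":[0,0,-12],"angular":[0,0,0]}

```text
clock: 23.05
position: [588.0, 386.4, 129.9]
ee_rot: [0.077, 0.997, 0.001, 0.001]
contact_force: [0.1, -0.1, -0.1]
gripper_width: 85.8
```

```bash
python3 - <<'E'
from fit import *
im,d=snap('wrist'); s=arm.read_state(); print(s['position'],s['gripper_width'])
C=cloud('wrist'); a=np.radians(-8.7); ax=np.array([np.cos(a),np.sin(a)]); ay=np.array([-np.sin(a),np.cos(a)]); L=C[:,:2]-[581,341.5]
for y,w in((45,14),(-45,17)):
  q=C[(abs(L@ay-y)<w)&(abs(L@ax+10)<40)]; print(np.linalg.lstsq(np.c_[q[:,:2]-q[:,:2].mean(0),np.ones(len(q))],q[:,2],rcond=None)[0])
E
```

```text
[587.59622113 385.94944811 128.42213019] 85.21780835679336
[8.45189187e-03 5.78839474e-03 2.29104277e+01]
[1.80341127e-03 3.40014475e-04 2.70831427e+01]
```

move_arm:
  moves:
    - {"gripper":1,"xyz":[20.5,-15.5,1.5],"angular":[0,0,-0.154]}
    - {"gripper":1,"xyz":[20.5,-15.5,1.5],"angular":[0,0,-0.154]}
    - {"gripper":1,"xyz":[20.5,-15.5,1.5],"angular":[0,0,-0.154]}
    - {"gripper":1,"xyz":[20.5,-15.5,1.5],"angular":[0,0,-0.154]}
    - {"gripper":1,"xyz":[20.5,-15.5,1.5],"angular":[0,0,-0.154]}
    - {"gripper":1,"xyz":[20.5,-15.5,1.5],"angular":[0,0,-0.154]}
    - {"gripper":1,"xyz":[20.5,-15.5,1.5],"angular":[0,0,-0.154]}

```text
clock: 23.98
position: [362.9, 265.5, 113.4]
ee_rot: [-0.0, 1.0, 0.0, 0.0]
contact_force: [0.7, 0.1, -0.7]
gripper_width: 85.2
```

```bash
python3 - <<'E'
from fit import *
im,d=snap('wrist'); cv2.imwrite('pics/w10.png',im); s=arm.read_state(); print(s['position'],s['ee_rot'])
C=cloud('wrist')
for a,b in((8,70),(30,70),(45,70)):
  q=near(C,361,264,40,a,b); print(len(q),cv2.minEnclosingCircle(q[:,:2].astype(np.float32)), q.mean(0).round(1),q[:,2].max())
E
```

```text
[362.88659698 265.3718497  113.23572626] [-2.00142401e-04  9.99999941e-01  1.69273642e-04  2.24004657e-04]
4114 ((362.4902038574219, 265.3037109375), 27.12911605834961) [356.3 265.4  39.5] 57.97162167585251
3098 ((362.5086364746094, 265.2250061035156), 23.25002098083496) [358.4 265.4  44.7] 57.97162167585251
1416 ((362.46368408203125, 265.1383056640625), 14.730856895446777) [360.7 265.3  51.7] 57.97162167585251
```

View pics/w10.png

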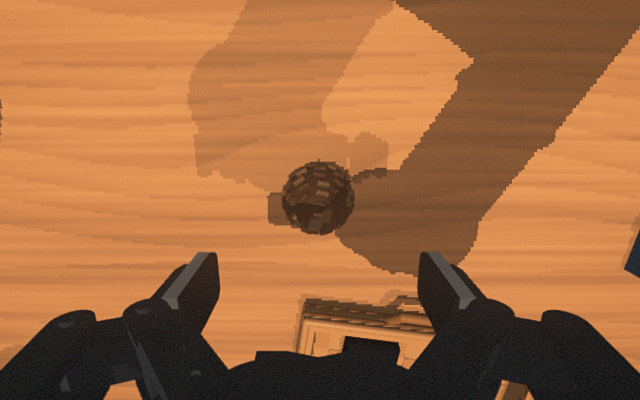

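The pine cone (318,198) is centred between the fingers. Descend and grip.

move_arm:
  moves:
    - {"gripper":1,"xyz":[0,0,6],"angular":[0,0,0]}
    - {"gripper":1,"xyz":[0,0,10],"angular":[0,0,0]}
    - {"gripper":1,"xyz":[0,0,11.3],"angular":[0,0,0]}
    - {"gripper":1,"xyz":[0,0,11.3],"angular":[0,0,0]}
    - {"gripper":0.4,"xyz":[0,0,11.3],"angular":[0,0,0]}
    - {"gripper":-1,"xyz":[0,0,11.3],"angular":[0,0,0]}
    - {"gripper":-1,"xyz":[0,0,11.3],"angular":[0,0,0]}
    - {"gripper":-1,"xyz":[0,0,11.3],"angular":[0,0,0]}
    - {"gripper":-1,"xyz":[0,0,11.3],"angular":[0,0,0]}

```text
clock: 25.15
position: [362.4, 265.2, 2.1]
ee_rot: [-0.001, 1.0, 0.001, 0.001]
contact_force: [-1.0, -0.7, 8.8]
gripper_width: 46.2
```

move_arm:
  moves:
    - {"gripper":-1,"xyz":[0,0,0],"angular":[0,0,0]}
    - {"gripper":-1,"xyz":[0,0,-0.5],"angular":[0,0,0]}
    - {"gripper":-1,"xyz":[0,0,-1],"angular":[0,0,0]}
    - {"gripper":-1,"xyz":[0,0,-1.5],"angular":[0,0,0]}
    - {"gripper":-1,"xyz":[0,0,-1.5],"angular":[0,0,0]}

```text
clock: 25.78
position: [362.0, 264.6, 15.8]
ee_rot: [-0.0, 1.0, 0.0, 0.0]
contact_force: [-0.3, 0.7, -0.2]
gripper_width: 45.7
```

```bash
python3 - <<'E'
from fit import *
im,d=snap('wrist'); cv2.imwrite('pics/w11.png',im); s=arm.read_state(); print(s['position'],s['gripper_width'],s['contact_force'])
C=cloud('wrist'); q=near(C,362.5,265,12,40,90); print(np.percentile(q,[1,50,99],axis=0).round(1))
E
```

```text
[361.8030343  264.43379933  15.50244358] 45.62681667426364 [-0.47479244 -0.90504442 -0.30985017]
[[351.2 253.7  61.7]
 [358.9 264.9  67.8]
 [370.5 276.   89.3]]
```

The cone is held and lifted. Carry it to the bowl.

move_arm:
  moves:
    - {"gripper":-1,"xyz":[0,0,-4],"angular":[0,0,0]}
    - {"gripper":-1,"xyz":[0,0,-8],"angular":[0,0,0]}
    - {"gripper":-1,"xyz":[-0.5,-2,-11],"angular":[0,0,0]}
    - {"gripper":-1,"xyz":[-1.5,-6,-11],"angular":[0,0,0]}
    - {"gripper":-1,"xyz":[-2.8,-11,-11],"angular":[0,0,0]}
    - {"gripper":-1,"xyz":[-4,-16,-11],"angular":[0,0,0]}
    - {"gripper":-1,"xyz":[-5.2,-21,-11],"angular":[0,0,0]}
    - {"gripper":-1,"xyz":[-6.5,-26,-11],"angular":[0,0,0]}
    - {"gripper":-1,"xyz":[-7.8,-31,-11],"angular":[0,0,0]}
    - {"gripper":-1,"xyz":[-9,-36,-11],"angular":[0,0,0]}

```text
clock: 27.08
position: [452.1, -97.3, 125.1]
ee_rot: [-0.0, 1.0, 0.0, -0.0]
contact_force: [0.6, 0.2, -0.2]
gripper_width: 45.8
```

move_arm:
  moves:
    - {"gripper":-1,"xyz":[-1.2,-5,0],"angular":[0,0,0]}
    - {"gripper":-1,"xyz":[-2.5,-10,0],"angular":[0,0,0]}
    - {"gripper":-1,"xyz":[-3.8,-15,0],"angular":[0,0,0]}
    - {"gripper":-1,"xyz":[-5,-20,0],"angular":[0,0,0]}
    - {"gripper":-1,"xyz":[-6,-24,0],"angular":[0,0,0]}
    - {"gripper":-1,"xyz":[-6.7,-27,0],"angular":[0,0,0]}
    - {"gripper":-1,"xyz":[-6.7,-27,0],"angular":[0,0,0]}
    - {"gripper":-1,"xyz":[-6.7,-27,0],"angular":[0,0,0]}

```text
clock: 28.08
position: [518.6, -365.0, 124.5]
ee_rot: [-0.0, 1.0, 0.001, -0.001]
contact_force: [0.7, 1.0, -1.0]
gripper_width: 46.4
```

```bash
python3 - <<'E'
from fit import *
im,d=snap('wrist'); cv2.imwrite('pics/w12.png',im); s=arm.read_state(); print(s['position'],s['gripper_width'],s['contact_force'])
C,_,d=pts('wrist');C=C[d>0]; q=near(C,*s['position'][:2],15,120,200); print(np.percentile(q,[1,50,99],axis=0).round(1))
C=cloud('wrist'); q=near(C,550,-297,30,20,60); print(len(q),q.mean(0) if len(q) else 0)
E
```

```text
[ 518.80225266 -364.70514862  124.88866969] 46.13769695028988 [-0.3880731   1.45878915 -0.64508479]
[[ 504.3 -378.5  165. ]
 [ 512.8 -364.7  173.2]
 [ 530.1 -351.3  199.7]]
3130 [ 542.26650907 -297.50178996   35.17776284]
```

View pics/w12.png

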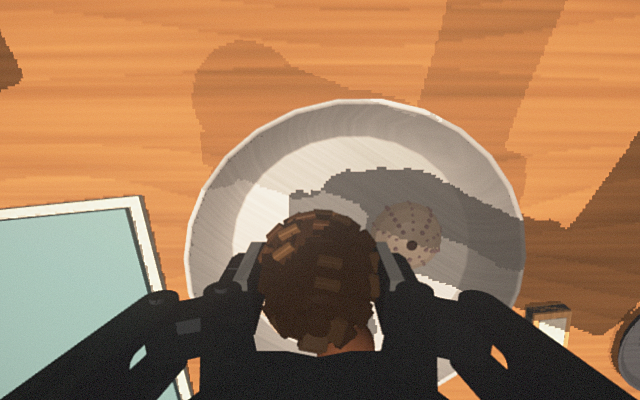

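The urchin sits in the bowl (405,235), and the cone is held over the free left part. Lower it.

move_arm:
  moves:
    - {"gripper":-1,"xyz":[0,0,5],"angular":[0,0,0]}
    - {"gripper":-1,"xyz":[0,0,9],"angular":[0,0,0]}
    - {"gripper":-1,"xyz":[0,0,10.8],"angular":[0,0,0]}
    - {"gripper":-1,"xyz":[0,0,11.3],"angular":[0,0,0]}
    - {"gripper":-1,"xyz":[0,0,11.4],"angular":[0,0,0]}
    - {"gripper":-1,"xyz":[0,0,11.5],"angular":[0,0,0]}
    - {"gripper":-1,"xyz":[0,0,11.5],"angular":[0,0,0]}

```text
clock: 29.0
position: [519.8, -365.8, 11.4]
ee_rot: [-0.0, 1.0, -0.0, 0.001]
contact_force: [-0.4, -0.6, -0.7]
gripper_width: 45.8
```

move_arm:
  moves:
    - {"gripper":-1,"xyz":[0,0,0.1],"angular":[0,0,0]}
    - {"gripper":-1,"xyz":[0,0,0.1],"angular":[0,0,0]}

```text
clock: 29.25
position: [519.2, -365.6, 9.4]
ee_rot: [-0.0, 1.0, -0.0, 0.0]
contact_force: [0.3, -0.5, -0.2]
gripper_width: 46.2
```

move_arm:
  moves:
    - {"gripper":-1,"xyz":[0,0,0.1],"angular":[0,0,0]}
    - {"gripper":-1,"xyz":[0,0,0.1],"angular":[0,0,0]}
    - {"gripper":0.2,"xyz":[0,0,0],"angular":[0,0,0]}
    - {"gripper":0.35,"xyz":[0,0,0],"angular":[0,0,0]}
    - {"gripper":0.35,"xyz":[0,0,0],"angular":[0,0,0]}
    - {"gripper":0.35,"xyz":[0,0,-3],"angular":[0,0,0]}
    - {"gripper":0.35,"xyz":[0,0,-8],"angular":[0,0,0]}
    - {"gripper":1,"xyz":[0,0,-14],"angular":[0,0,0]}
    - {"gripper":1,"xyz":[0,0,-18],"angular":[0,0,0]}
    - {"gripper":1,"xyz":[0,0,-18],"angular":[0,0,0]}

```text
clock: 30.5
position: [521.2, -366.5, 194.1]
ee_rot: [-0.001, 1.0, -0.002, 0.004]
contact_force: [0.0, -0.3, 0.1]
gripper_width: 85.6
```

move_arm:
  moves:
    - {"gripper":1,"xyz":[8,0,-2],"angular":[0,0,0]}
    - {"gripper":1,"xyz":[8,0,-2],"angular":[0,0,0]}
    - {"gripper":1,"xyz":[8,0,-2],"angular":[0,0,0]}
    - {"gripper":1,"xyz":[8,0,-2],"angular":[0,0,0]}

```text
clock: 31.0
position: [439.8, -365.6, 208.7]
ee_rot: [-0.0, 1.0, 0.0, -0.0]
contact_force: [0.9, -0.8, 0.3]
gripper_width: 85.8
```

```bash
python3 - <<'E'
from fit import *
snap('wrist'); im,_=snap('side'); a=cv2.resize(im[80:320,110:450],(800,565),interpolation=2); cv2.imwrite('pics/s13.png',a)
s=arm.read_state(); print(s['position'],s['gripper_width'])
C=cloud('wrist')
for x,y in((519,-365),(550,-297)):
  q=near(C,x,y,32,20,70); print(len(q),q.mean(0).round(1) if len(q) else 0,q[:,2].max())
C=cloud('side'); q=near(C,547,-4,45,52,60); print('cup',cv2.minEnclosingCircle(q[:,:2].astype(np.float32)))
q=near(C,668,-27,40,55,70); print('candle',cv2.minEnclosingCircle(q[:,:2].astype(np.float32)),q.mean(0))
E
```

```text
[ 440.02501533 -365.50902948  208.51193802] 85.3980009905357
1929 [ 511.2 -365.1   44.6] 63.90674438381996
1905 [ 543.8 -298.8   34.7] 42.799211381595995
cup ((547.0548095703125, -4.851742744445801), 32.130184173583984)
candle ((665.1314086914062, -24.581666946411133), 29.058744430541992) [661.45593705 -22.29254798  62.14290049]
```

View pics/s13.png

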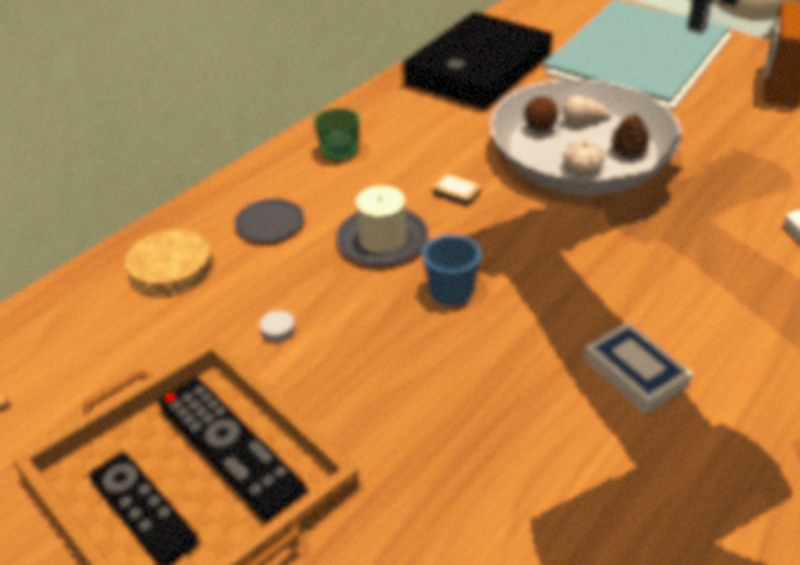

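The side view shows everything in place: both remotes flat in the tray (235,445 and 145,505), the candle on its plate (380,220), the urchin and cone upright in the bowl (583,157 and 630,137), and the cup unmoved (452,270). Handing in.

```bash
python3 -c "
from h import *
print(arm.job_done())"
```

```text
the job is handed in; nothing more can be done
None
```

I put all five things away and handed the job in at about 31 s; the hand-in gives no verdict. I made one grasp and one placement per object, with no drops or corrections. The last checks, from the depth images:

| Thing | Where it ended |
|---|---|
| tv_remote | Flat in the tray, about 45 mm to the −y side of the middle; top at 27 mm, slope under 0.01 rad |
| stream_remote | Flat in the tray, about 45 mm to the +y side of the middle; top at 23 mm, slope about 0.01 rad |
| candle | Upright on the 112 mm plate, about 1 mm from its centre by the close wrist view |
| urchin | In the bowl, about 45 mm from its axis; top at 43 mm |
| pinecone | Standing in the bowl, about 60 mm from its axis; tip at about 64 mm, so its base is only a few mm up |
| cup | Unmoved: (547, −5) before and after |

The final side view put the candle about 4 mm from the plate centre, within the 17 mm allowed. The wrist and side views differ by about 3 mm, roughly the same as the calibration error. No check failed.

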